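Load the plunger fixture of the filling machine

TASK

Pull the black knob on the small control box straight out until it snaps into its on position, which opens the fixture's clamps. Then lay every long plunger rod in a V-groove of its own on the fixture, nose towards the stop plate and square head at the open end, and push it along the groove until its nose touches the stop. When all of them are home, push the knob fully in again; leave the short plunger and everything else where it is.

Things in the scene. Friction and masses are not known exactly. Their poses are not given: they have to be found in the camera images.
- fixture: fixture fixed to the table: aluminium deck, top 30 mm high, 218 mm wide (y), on an orange plate (x -78 to 102 mm, y +-125, 10 high). Four V-grooves along x at y = -81, -27, 27, 81 mm, between dark ridges 4 mm above the deck, reaching 10.5 mm either side; open at x = -57.5; steel stop plate (56 high) with its face at x = 57.5, clamp cylinders behind (52 high). Origin on the table under the grooves' middle
- groove1_stop (a point): the point on the end stop's face that the nose of a rod in groove 1 touches, 40.5 mm above the table (the height of the axis of a seated rod; the deck is 10.5 mm lower, the tops of the ridges 6.4 mm lower); axes as those of the fixture, x along the groove into the stop
- groove2_stop (a point): the point on the end stop's face that the nose of a rod in groove 2 touches, 40.5 mm above the table (the height of the axis of a seated rod; the deck is 10.5 mm lower, the tops of the ridges 6.4 mm lower); axes as those of the fixture, x along the groove into the stop
- groove3_stop (a point): the point on the end stop's face that the nose of a rod in groove 3 touches, 40.5 mm above the table (the height of the axis of a seated rod; the deck is 10.5 mm lower, the tops of the ridges 6.4 mm lower); axes as those of the fixture, x along the groove into the stop
- groove4_stop (a point): the point on the end stop's face that the nose of a rod in groove 4 touches, 40.5 mm above the table (the height of the axis of a seated rod; the deck is 10.5 mm lower, the tops of the ridges 6.4 mm lower); axes as those of the fixture, x along the groove into the stop
- air_knob_center (a point): centre of the black push-pull knob, a disc 32 mm in diameter, 16 mm thick, on a thin stem, 52 mm above the table, on the front of a yellow and black control box (90 deep, 110 wide, 82 high, fixed). Pushed in, its centre is 30 mm in front of the box's face. It moves with the knob; x points level INTO the box (pull along -x), z up
- air_knob (a joint): how far the knob is pulled out, m: 0 fully in (off), 0.020 at its on detent (also its limit). It starts in. An over-centre spring snaps it to whichever of the two is nearer and holds it there; it takes about 6 N to start it, and less and less up to the middle
- rod1_mid (a point): a long plunger rod of plain steel, 132 mm over all, about 0.22 kg: round shaft 20 mm in diameter, round nose at one end, square head 24 x 24 mm, 12 mm long, at the other. This point: on the axis, 66 mm from each end; x points from head to nose. It starts lying on the table. None if absent
- rod1_nose (a point): tip of the round nose of that long rod, on its axis; None if absent
- rod2_mid (a point): a long plunger rod of plain steel, 132 mm over all, about 0.22 kg: round shaft 20 mm in diameter, round nose at one end, square head 24 x 24 mm, 12 mm long, at the other. This point: on the axis, 66 mm from each end; x points from head to nose. It starts lying on the table. None if absent
- rod2_nose (a point): tip of the round nose of that long rod, on its axis; None if absent
- rod3_mid (a point): a long plunger rod of plain steel, 132 mm over all, about 0.22 kg: round shaft 20 mm in diameter, round nose at one end, square head 24 x 24 mm, 12 mm long, at the other. This point: on the axis, 66 mm from each end; x points from head to nose. It starts lying on the table. None if absent
- rod3_nose (a point): tip of the round nose of that long rod, on its axis; None if absent
- rod4_mid (a point): a long plunger rod of plain steel, 132 mm over all, about 0.22 kg: round shaft 20 mm in diameter, round nose at one end, square head 24 x 24 mm, 12 mm long, at the other. This point: on the axis, 66 mm from each end; x points from head to nose. It starts lying on the table. None if absent
- rod4_nose (a point): tip of the round nose of that long rod, on its axis; None if absent
- short_plunger: a SHORT plunger of the same make, 80 mm long over all (same 20 mm shaft and 24 mm head): a spare, not part of the job; origin under its middle, x along it from head to nose. Leave it where it is
- red_lids: stack of three red jar lids, 76 mm across, 36 mm high; origin under its centre. Leave it where it is
- white_lid: one white jar lid, 80 mm across, 12 mm high; origin under its centre. Leave it where it is
- brass_fitting: small round brass fitting standing upright, 30 mm across, 32 mm high; origin under its centre. Leave it where it is
- hook_spanner: flat dark steel hook spanner, about 130 mm long and 6 mm thick, lying flat; origin near its middle. Leave it where it is
There are look-alikes about, which are no part of the job. What is shaped like the part that bears rod1_mid but brown, purple or yellow is not meant.

How it is judged:
On the way, in this order (a step that is already met when the one before it is completed fails the run):
1. the knob is pulled out to its on detent (value of joint air_knob above 0.017 m), for 0.3 s.
2. with the knob still out, every long rod present lies in a groove with its nose at the stop (value of joint air_knob above 0.017 m and x of each of rod1_nose, rod2_nose, rod3_nose, rod4_nose in the frame of groove1_stop above -0.002 m and (distance between rod1_nose and groove1_stop below 0.004 m or distance between rod1_nose and groove2_stop below 0.004 m or distance between rod1_nose and groove3_stop below 0.004 m or distance between rod1_nose and groove4_stop below 0.004 m) and angle between the x axis of each of rod1_mid, rod2_mid, rod3_mid, rod4_mid and the x axis of groove1_stop, either way round below 0.04 rad and (distance between rod2_nose and groove1_stop below 0.004 m or distance between rod2_nose and groove2_stop below 0.004 m or distance between rod2_nose and groove3_stop below 0.004 m or distance between rod2_nose and groove4_stop below 0.004 m) and (distance between rod3_nose and groove1_stop below 0.004 m or distance between rod3_nose and groove2_stop below 0.004 m or distance between rod3_nose and groove3_stop below 0.004 m or distance between rod3_nose and groove4_stop below 0.004 m) and (distance between rod4_nose and groove1_stop below 0.004 m or distance between rod4_nose and groove2_stop below 0.004 m or distance between rod4_nose and groove3_stop below 0.004 m or distance between rod4_nose and groove4_stop below 0.004 m)), for 0.2 s.
3. the knob is pushed fully in (value of joint air_knob below 0.003 m), for 0.3 s.
At the end, for the whole second after the job is handed in: The knob is in (within 3 mm) and every long rod present lies at rest in a groove, along it within 0.04 rad, its nose within 4 mm of the groove's stop point and no more than 2 mm short of the stop's face (value of joint air_knob below 0.003 m and x of each of rod1_nose, rod2_nose, rod3_nose, rod4_nose in the frame of groove1_stop above -0.002 m and (distance between rod1_nose and groove1_stop below 0.004 m or distance between rod1_nose and groove2_stop below 0.004 m or distance between rod1_nose and groove3_stop below 0.004 m or distance between rod1_nose and groove4_stop below 0.004 m) and angle between the x axis of each of rod1_mid, rod2_mid, rod3_mid, rod4_mid and the x axis of groove1_stop, either way round below 0.04 rad and (distance between rod2_nose and groove1_stop below 0.004 m or distance between rod2_nose and groove2_stop below 0.004 m or distance between rod2_nose and groove3_stop below 0.004 m or distance between rod2_nose and groove4_stop below 0.004 m) and (distance between rod3_nose and groove1_stop below 0.004 m or distance between rod3_nose and groove2_stop below 0.004 m or distance between rod3_nose and groove3_stop below 0.004 m or distance between rod3_nose and groove4_stop below 0.004 m) and (distance between rod4_nose and groove1_stop below 0.004 m or distance between rod4_nose and groove2_stop below 0.004 m or distance between rod4_nose and groove3_stop below 0.004 m or distance between rod4_nose and groove4_stop below 0.004 m) and linear speed of each of rod1, rod2, rod3, rod4 below 0.02 m/s); the robot touches nothing.
It fails at once if the short plunger or another bystander is moved more than 4 cm (distance of any of short_plunger, red_lids, white_lid, brass_fitting, hook_spanner from where it was at the start of the episode above 0.04 m).
Of rod1, rod2, rod3, rod4 only 3 to 4 are there at a start; the rules pass over those that are not, and their reading is None.
At some moment in a run one of rod1, rod2, rod3, rod4 may be knocked a few centimetres aside while the robot is not near it.
Once in a run the grip may slacken for a moment while it holds something.
It also fails if it takes over 210 s, if anything falls off the work surface, if the arm or the gripper's body presses on something with over 40 N, if the wrist force passes 120 N, or if a joint passes its speed limit or range.

ROBOT

A 7-joint arm with a two-finger parallel gripper is mounted at the origin on the work surface. World frame = base frame: x ahead of the robot, y to its left, z up, the work surface at z = 0. Lengths are in m, angles in rad, forces in N, time in s.
With the tool pointing down it reaches from about 0.4 to 0.875 m from the base axis. Payload 19.3 kg.
Tool frame: the origin (TCP) lies midway between the tips of the shut fingers; the grasp point (between the pads) lies 19 mm behind it; z points along the fingers, y is the direction in which the jaws open and shut (so a half turn about z gives the same grasp; the last joint's range is limited). The gripper opens to 85 mm and grips with 20 to 120 N. Pads are 22 mm wide; open, the fingers measure 114 mm over their backs; the gripper's body (76 mm by 85 mm) begins 54 mm behind the grasp point. The pads swing forward as they close: fully open they stand 13 mm farther back than shut.
Start: joints at [-1.414, 0.521, -0.036, 1.599, 0.021, 1.021, -0.113], TCP at [0.141, 0.609, 0.231] pointing down, gripper open.
Joint ranges: [-2.91, 2.91], [-0.3, 2.13], [-1.5, 1.42], [0.17, 2.43], [-1.26, 4.41], [0.16, 1.93], [-2.52, 2.52]. Speed limits (rad/s): [1.89, 1.89, 2.39, 2.39, 3.01, 3.01, 3.01].

INTERFACE

Orientations are given as [roll, pitch, yaw] about the fixed x, y, z axes, in that order (R = Rz(yaw) Ry(pitch) Rx(roll)).
In Python, from workcell import bot, eyes gives the robot as it stands. The module is installed in compiled form; this text tells all that it offers.
- The arm moves only by the shell command python3 -m jog 'ROWS' [FORCE]. ROWS is JSON, a list of rows, each an object with "delta_pos": the shift along the world's x, y, z in mm, a list of three; "spin": the turn about the world's z in rad; "claw": the closure, from 0 (fully open) to 1 (shut). In form: [{"delta_pos": [tx, ty, tz], "spin": spin, "claw": claw}, ...]. A call has 1 to 8 rows; each row is the pose to reach, as a shift and turn from the pose measured when the call began; what a row does not reach only later rows make up. A row lasts 1/10 s, in which the tool goes at most 50 mm and 8.59 degrees, less where a joint would pass 70% of its speed; a pose out of reach is approached as far as the arm can. A call with a gripper value outside its range is refused whole. The fingers move at their own pace and stop on an object; FORCE is the grip in N (left out, the last holds). Time passes only in rows, so rows that repeat a pose let the fingers close. It gives the time, the measured TCP pose, the force and the opening at its end, in the units of the state.
- bot.observe(): the state, without advancing time (a new reading comes with each control period).
- eyes.grab_frame(name): name is "scene" or "side" or "wrist"; returns the picture (480x640x3 uint8, blue, green, red); there is no depth.
- eyes.camera_params(name): a dict with "fx", "fy", "cx", "cy" (pixels), "origin" and "attitude" of the camera in the world. Camera axes: x right, y up, looking along -z (the intrinsics and any distortion apply to the point x, -y, -z); pixel columns grow to the right and rows downward; lengths in m; the calibration is good to about 2 mm. A picture is of the moment at which its call begins: read the wrist's pose just before it. camera_params takes no time and is no camera call; for the wrist camera it gives the pose at the moment of the call.
- bot.job_done(): hands the job in, once; it reports no verdict.
The state is a dict: "clock": time; "qpos": joint angles; "qd": joint speeds; "joint_efforts": joint torques, N m; "position": TCP position; "tool_rot": TCP orientation; "force": force on the tool from outside, world axes, zero at the start; "moment": the same for the moment, N m; "grip_width": finger opening in m.
Only numpy, scipy, OpenCV 4.12 (cv2) and the standard library are available. Lean on these libraries where they do the work, as an engineer would, in place of code of your own. Each camera call takes 0.05 s, during which the arm holds its last target. There are 200 camera calls.

## Working session

There is one attempt and no reset: what is moved stays moved. The work goes in short steps, Python scripts to look and compute and a shell command to move; the robot and the scene stay as the last step left them, time stands still between calls to the robot, and variables do not carry over. Pictures are saved under pics/ and viewed, about 12 in all and at most 16, crops included, and the job is handed in when it is done.

```bash
mkdir -p pics; python3 - <<'E'
from workcell import bot, eyes
import cv2
s=bot.observe(); print(s)
for n in ["scene","side"]:
    cv2.imwrite(f"pics/{n}0.png",eyes.grab_frame(n)); print(n,eyes.camera_params(n))
print(eyes.camera_params("wrist"))
E
```

```text
{'clock': 0.0, 'qpos': array([-1.414188  ,  0.52203773, -0.03634335,  1.59996623,  0.02121342,
        1.02112101, -0.11280695]), 'qd': array([0.00214737, 0.00033575, 0.001633  , 0.00110872, 0.00091998,
       0.00216456, 0.00020092]), 'joint_efforts': array([ 4.63320066e-04, -9.27092457e+01,  1.98039897e+00, -3.69938099e+01,
        1.80030585e-02,  8.34069477e-03,  1.98617549e-06]), 'position': array([0.14049932, 0.60866778, 0.23072574]), 'tool_rot': array([-3.14044897e+00,  8.52366933e-05,  2.91478754e+00]), 'force': array([ 0.08819783, -0.58664612,  0.47149166]), 'moment': array([-0.01879344,  0.02195971, -0.04645114]), 'grip_width': 0.08575436828491607}
scene {'fx': 499.74513595089667, 'fy': 499.74513595089667, 'cx': 314.17152103669565, 'cy': 235.10836995285686, 'origin': array([ 1.28357588, -0.03502342,  0.76439   ]), 'attitude': array([0.85216164, 0.01725216, 1.44187928])}
side {'fx': 468.3106806932523, 'fy': 468.3106806932523, 'cx': 315.2688368338701, 'cy': 238.74975970554593, 'origin': array([-0.09753431, -0.49228896,  0.58049993]), 'attitude': array([ 1.02626111, -0.0025264 , -0.84025103])}
{'fx': 365.0765971658543, 'fy': 365.0765971658543, 'cx': 321.5545689447183, 'cy': 241.4032271233582, 'origin': array([0.07692091, 0.62388104, 0.37254512]), 'attitude': array([-2.61308949e-01,  4.42440342e-04,  1.34345557e+00])}
```

View pics/scene0.png

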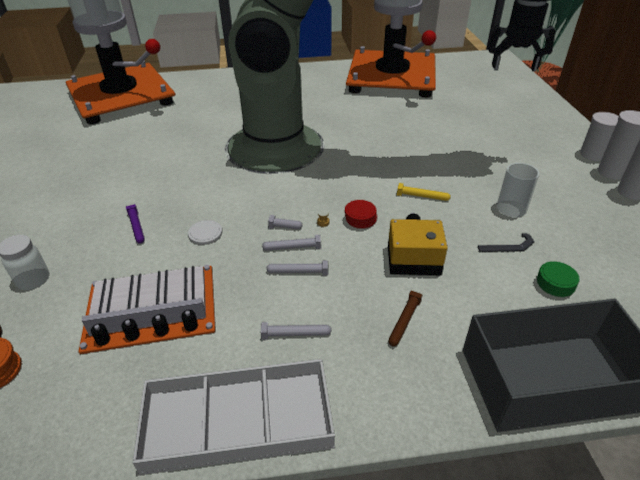

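View pics/side0.png

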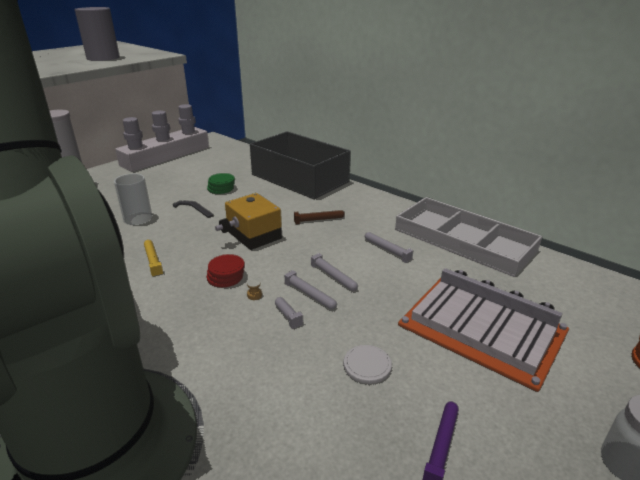

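Three long steel rods (nose/head px in scene: A (263,245)/(318,241), B (268,268)/(327,268), C (329,330)/(265,330)), a short one at (285,223), the fixture around (150,305) with its stop away from the robot, and the box at (417,245) with its knob towards the robot.

```bash
cat > h.py <<'E'
import numpy as np, cv2
from scipy.spatial.transform import Rotation as R
from workcell import bot, eyes
def cam(n):
    p=eyes.camera_params(n); return p,R.from_euler('xyz',p['attitude']).as_matrix()
def proj(c,P):
    p,M=c; q=(np.atleast_2d(P)-p['origin'])@M
    return np.c_[p['cx']+p['fx']*q[:,0]/-q[:,2], p['cy']+p['fy']*q[:,1]/q[:,2]]
def back(c,uv,z):
    p,M=c; uv=np.atleast_2d(np.array(uv,float))
    d=np.c_[(uv[:,0]-p['cx'])/p['fx'],-(uv[:,1]-p['cy'])/p['fy'],-np.ones(len(uv))]@M.T
    return p['origin']+d*((z-p['origin'][2])/d[:,2])[:,None]
def fr(x,y,a,P):
    P=np.atleast_2d(np.array(P,float)); c,s=np.cos(a),np.sin(a)
    return np.c_[x+c*P[:,0]-s*P[:,1],y+s*P[:,0]+c*P[:,1],P[:,2]]
E
python3 - <<'E'
from h import *
np.set_printoptions(precision=3,suppress=True)
c=cam('scene'); s=cam('side')
print('scene', back(c,[(263,245),(318,241),(268,268),(327,268),(329,330),(265,330),(271,222),(300,225)],.01))
print('plate corners scene',back(c,[(81,348),(215,318),(213,266),(92,277)],.01))
print('plate side',back(s,[(401,322),(535,380),(566,327),(443,273)],.01))
print('box top scene',back(c,[(390,222),(443,222),(445,252),(390,250)],.082), 'knob',back(c,[(413,217)],.052))
print('knob side',back(s,[(224,226)],.052))
print('side rods',back(s,[(287,277),(335,303),(312,259),(356,287),(411,254),(366,236)],.01))
print('red,white,brass',back(c,[(361,209),(205,232),(323,223)],.01))
a=cv2.imread('pics/scene0.png')[180:360,70:460]; cv2.imwrite('pics/sc.png',cv2.resize(a,(780,360),interpolation=2))
a=cv2.imread('pics/side0.png')[180:390,190:580]; cv2.imwrite('pics/sd.png',cv2.resize(a,(780,420),interpolation=2))
E
```

```text
scene [[ 0.443 -0.055  0.01 ]
 [ 0.448  0.069  0.01 ]
 [ 0.518 -0.048  0.01 ]
 [ 0.536  0.076  0.01 ]
 [ 0.7    0.056  0.01 ]
 [ 0.683 -0.064  0.01 ]
 [ 0.364 -0.032  0.01 ]
 [ 0.386  0.035  0.01 ]]
plate corners scene [[ 0.676 -0.402  0.01 ]
 [ 0.64  -0.158  0.01 ]
 [ 0.494 -0.165  0.01 ]
 [ 0.49  -0.419  0.01 ]]
plate side [[ 0.492 -0.176  0.01 ]
 [ 0.517 -0.407  0.01 ]
 [ 0.679 -0.403  0.01 ]
 [ 0.681 -0.157  0.01 ]]
box top scene [[0.49  0.219 0.082]
 [0.507 0.33  0.082]
 [0.597 0.304 0.082]
 [0.576 0.198 0.082]] knob [[0.446 0.285 0.052]]
knob side [[0.456 0.281 0.052]]
side rods [[ 0.452  0.077  0.01 ]
 [ 0.453 -0.052  0.01 ]
 [ 0.536  0.083  0.01 ]
 [ 0.52  -0.05   0.01 ]
 [ 0.699 -0.067  0.01 ]
 [ 0.695  0.054  0.01 ]]
red,white,brass [[ 0.348  0.188  0.01 ]
 [ 0.378 -0.187  0.01 ]
 [ 0.387  0.089  0.01 ]]
```

View pics/sc.png

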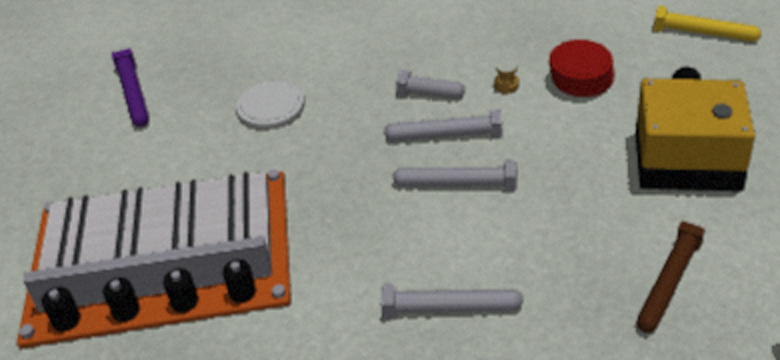

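View pics/sd.png

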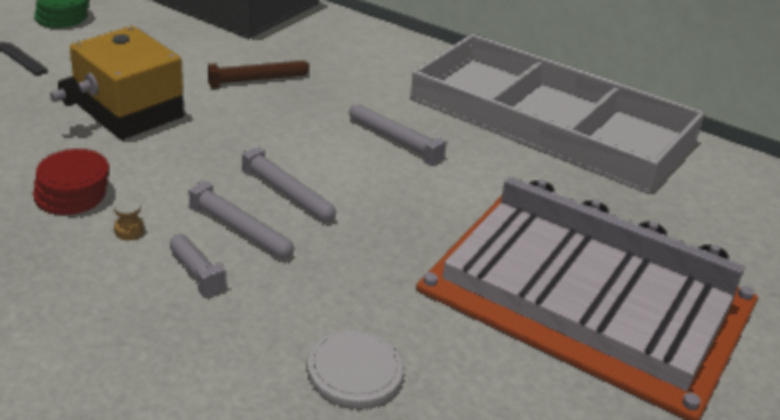

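```bash
python3 - <<'E'
from h import *
from scipy.optimize import least_squares
np.set_printoptions(precision=4,suppress=True)
c=cam('scene'); s=cam('side'); q=lambda l,o:np.array(l)/2+o
L=[(.102,-.125,.01),(.102,.125,.01),(-.078,.125,.01)]; u=q([(20,343),(290,302),(285,172)],(70,180))
L2=[(-.078,.125,.01),(-.078,-.125,.01),(.102,-.125,.01)]; u2=q([(417,286),(697,415),(757,297)],(190,180))
f=lambda p:np.r_[(proj(c,fr(*p,L))-u).ravel(),(proj(s,fr(*p,L2))-u2).ravel()]
r=least_squares(f,[.57,-.28,0]); print('fixture',r.x,r.fun)
# box: frame = knob axis point at box face centre on table
B=[(0,-.055,.082),(0,.055,.082),(.09,-.055,.082),(.09,.055,.082)]
u=q([(641,80),(746,80),(638,134),(750,134)],(70,180)); 
B2=[(0,.055,.082),(0,-.055,.082),(.09,.055,.082),(.09,-.055,.082)]
# left->face corners in side: (72,44)=face,+y ; (122,82)=face,-y ; (135,30)=back,+y ; (182,63)=back,-y
u2=q([(72,44),(122,82),(135,30),(182,63)],(190,180))
f=lambda p:np.r_[(proj(c,fr(*p,B))-u).ravel(),(proj(s,fr(*p,B2))-u2).ravel()]
r=least_squares(f,[.5,.28,-.15]); print('boxface',r.x,r.fun,'knob',fr(*r.x,[(-.03,0,.052)]))
print('A',back(c,q([(385,131),(500,123)],(70,180)),.01),back(s,q([(290,250),(195,192)],(190,180)),.01))
E
python3 -m jog '[{"delta_pos":[300,-330,-10],"spin":0.05,"claw":0.2},{"delta_pos":[300,-330,-10],"spin":0.05,"claw":0.2},{"delta_pos":[300,-330,-10],"spin":0.05,"claw":0.2},{"delta_pos":[300,-330,-10],"spin":0.05,"claw":0.2},{"delta_pos":[300,-330,-10],"spin":0.05,"claw":0.2},{"delta_pos":[300,-330,-10],"spin":0.05,"claw":0.2},{"delta_pos":[300,-330,-10],"spin":0.05,"claw":0.2},{"delta_pos":[300,-330,-10],"spin":0.05,"claw":0.2}]' 60
```

```text
fixture [ 0.5747 -0.288   0.0586] [-2.5826  0.4105  0.2891 -0.9741 -0.5122 -1.4341 -1.8468 -2.3046  0.0066
  0.8326  0.3199 -1.9936]
boxface [ 0.4884  0.2728 -0.2095] [-1.8947 -1.8609 -2.4616  0.0771  0.9973 -0.6332  0.448   1.6592 -0.7346
 -0.351  -2.8714 -1.0996  0.8818 -3.0043  1.6149 -2.7062] knob [[0.4591 0.2791 0.052 ]]
A [[ 0.4444 -0.0564  0.01  ]
 [ 0.4501  0.0732  0.01  ]] [[ 0.4487 -0.0554  0.01  ]
 [ 0.4551  0.0783  0.01  ]]
clock: 0.9
position: [0.4104, 0.3112, 0.2218]
tool_rot: [-3.141, 0.0, 2.965]
force: [0.8, 0.9, -0.1]
grip_width: 0.0684
```

```bash
python3 -m jog '[{"delta_pos":[25,-25,0],"spin":0,"claw":0.3},{"delta_pos":[25,-25,0],"spin":0,"claw":0.3},{"delta_pos":[25,-25,0],"spin":0,"claw":0.3}]'; python3 - <<'E'
from h import *
np.set_printoptions(precision=4,suppress=True)
w=cam('wrist'); cv2.imwrite('pics/w1.png',eyes.grab_frame('wrist'))
b=bot.observe();print(b['position'],w[0]['origin'],w[0]['attitude'])
print(proj(w,[(.4591,.2791,.068)]),proj(w,fr(.4884,.2728,-.2095,[(0,-.055,.082),(0,.055,.082)])),proj(w,b['position']))
E
```

```text
clock: 1.2
position: [0.4356, 0.2856, 0.2216]
tool_rot: [-3.14, -0.0, 2.963]
force: [-0.8, -1.1, -0.7]
grip_width: 0.0596
[0.4349 0.2865 0.2216] [0.3714 0.2978 0.3634] [-0.2609  0.0008  1.392 ]
[[318.5386 253.6898]] [[250.8858 291.2668]
 [383.494  295.0905]] [[322.3555 302.5654]]
```

View pics/w1.png

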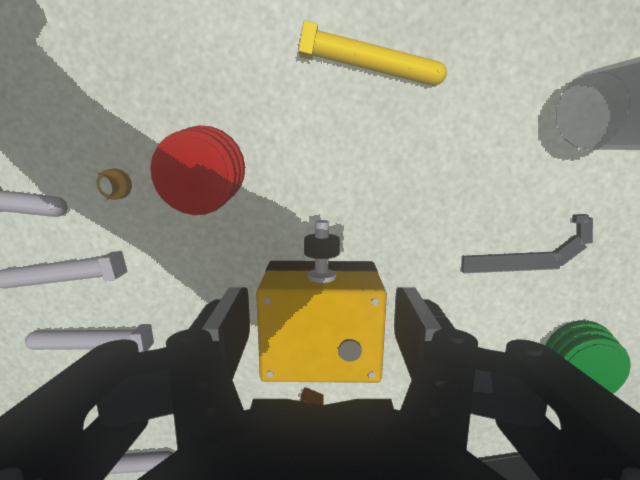

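```bash
python3 - <<'E'
from h import *
np.set_printoptions(precision=4,suppress=True)
w=cam('wrist')
print('knob',back(w,[(322,244)],.056),back(w,[(305,244),(339,244)],.052))
F=back(w,[(258,290),(386,291),(381,381),(262,381)],.082);print('box',F,'face mid',F[:2].mean(0))
d=(F[1]-F[0]);a=np.arctan2(-d[0],d[1]);print('yaw',a,'knob from box',F[:2].mean(0)[:2]-.03*np.array([np.cos(a),np.sin(a)]))
print('A head',back(w,[(117,268)],.012))
E
```

```text
knob [[0.4539 0.2839 0.056 ]] [[0.4523 0.2689 0.052 ]
 [0.4576 0.2985 0.052 ]]
box [[0.4764 0.226  0.082 ]
 [0.4959 0.3302 0.082 ]
 [0.5803 0.3145 0.082 ]
 [0.5617 0.2104 0.082 ]] face mid [0.4861 0.2781 0.082 ]
yaw -0.1851529121575034 knob from box [0.4566 0.2836]
A head [[0.454  0.0722 0.012 ]]
```

```bash
python3 -m jog '[{"delta_pos":[20,-2.5,-60],"spin":0,"claw":0.3},{"delta_pos":[20,-2.5,-100],"spin":0,"claw":0.3},{"delta_pos":[20,-2.5,-140],"spin":0,"claw":0.3},{"delta_pos":[20,-2.5,-180],"spin":0,"claw":0.3},{"delta_pos":[20,-2.5,-188],"spin":0,"claw":0.3},{"delta_pos":[20,-2.5,-188],"spin":0,"claw":0.65},{"delta_pos":[20,-2.5,-188],"spin":0,"claw":0.8},{"delta_pos":[20,-2.5,-188],"spin":0,"claw":0.9}]' 60; python3 -m jog '[{"delta_pos":[0,0,0],"spin":0,"claw":0.9},{"delta_pos":[0,0,0],"spin":0,"claw":0.9},{"delta_pos":[-6,1,0],"spin":0,"claw":0.9},{"delta_pos":[-12,2.2,0],"spin":0,"claw":0.9},{"delta_pos":[-18,3.4,0],"spin":0,"claw":0.9},{"delta_pos":[-22,4.1,0],"spin":0,"claw":0.9},{"delta_pos":[-22,4.1,0],"spin":0,"claw":0.9}]'
```

```text
clock: 2.05
position: [0.4544, 0.2821, 0.0354]
tool_rot: [-3.138, -0.001, 2.964]
force: [-5.3, -13.2, 1.6]
grip_width: 0.0299
clock: 2.75
position: [0.4345, 0.2856, 0.0361]
tool_rot: [-3.139, 0.003, 2.963]
force: [20.8, -1.2, -52.8]
grip_width: 0.0298
```

```bash
python3 -m jog '[{"delta_pos":[0,0,0],"spin":0,"claw":0.3},{"delta_pos":[0,0,0],"spin":0,"claw":0.3},{"delta_pos":[0,0,0],"spin":0,"claw":0.3},{"delta_pos":[0,0,40],"spin":0,"claw":0.3},{"delta_pos":[0,0,90],"spin":0,"claw":0.3},{"delta_pos":[0,0,140],"spin":0,"claw":0.3},{"delta_pos":[0,0,190],"spin":0,"claw":0.3},{"delta_pos":[0,-30,190],"spin":-0.1,"claw":0.3}]' 60;  python3 -m jog '[{"delta_pos":[10,-220,-15],"spin":-1.34,"claw":0.3},{"delta_pos":[10,-220,-15],"spin":-1.34,"claw":0.3},{"delta_pos":[10,-220,-15],"spin":-1.34,"claw":0.3},{"delta_pos":[10,-220,-15],"spin":-1.34,"claw":0.3},{"delta_pos":[10,-220,-15],"spin":-1.34,"claw":0.3},{"delta_pos":[10,-220,-15],"spin":-1.34,"claw":0.3},{"delta_pos":[10,-220,-15],"spin":-1.34,"claw":0.3},{"delta_pos":[10,-220,-15],"spin":-1.34,"claw":0.3}]'; python3 -m jog '[{"delta_pos":[0,0,0],"spin":-0.15,"claw":0.3},{"delta_pos":[0,0,0],"spin":-0.3,"claw":0.3},{"delta_pos":[0,0,0],"spin":-0.3,"claw":0.3}]'; python3 - <<'E'
from h import *
np.set_printoptions(precision=4,suppress=True)
w=cam('wrist'); b=bot.observe(); a=eyes.grab_frame('wrist');cv2.imwrite('pics/w2.png',a)
print(b['position'],b['tool_rot'][2]-np.pi/2,w[0]['origin'],w[0]['attitude'])
c=cv2.imread('pics/w2.png')
s=eyes.grab_frame('scene'); s0=cv2.resize(s[200:270,380:450],(480,480),interpolation=2)
cv2.imwrite('pics/w2b.png',np.hstack([cv2.resize(a,(480,360)) , s0[:360,:320]]))
E
```

```text
clock: 3.55
position: [0.4361, 0.2598, 0.2326]
tool_rot: [3.135, 0.008, 2.867]
force: [-0.2, 0.3, -1.6]
grip_width: 0.0596
clock: 4.35
position: [0.4461, 0.0399, 0.2184]
tool_rot: [3.135, 0.007, 1.657]
force: [0.1, 0.8, 0.3]
grip_width: 0.0601
clock: 4.65
position: [0.446, 0.0403, 0.2189]
tool_rot: [3.134, 0.006, 1.354]
force: [-0.8, -0.2, -0.8]
grip_width: 0.0595
[0.446  0.0403 0.2189] -0.2164172392258643 [0.4589 0.1053 0.3603] [-0.2659 -0.008  -0.2169]
```

View pics/w2b.png

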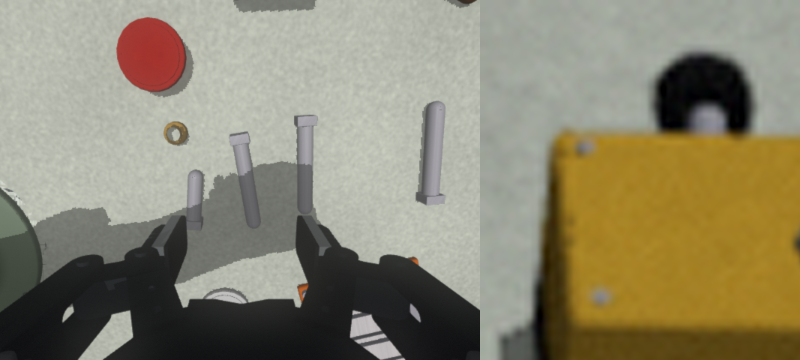

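```bash
python3 - <<'E'
from h import *
np.set_printoptions(precision=4,suppress=True)
w=cam('wrist')
for n,p in dict(A=[(239,135),(254,227)],B=[(305.5,117),(305,213)],C=[(431,203),(434,101)],short=[(196,228),(196,170)]).items():
    P=back(w,np.array(p)*4/3,.012); d=P[1]-P[0]; print(n,P[:,:2].ravel(),np.hypot(d[0],d[1]),'mid',P.mean(0)[:2],'yaw',np.arctan2(d[1],d[0]))
a=cv2.imread('pics/w2.png')[130:400,200:470]; cv2.imwrite('pics/w2c.png',cv2.resize(a,(600,600),interpolation=2))
d=eyes.grab_frame('side')[190:260,200:300]; cv2.imwrite('pics/s2.png',cv2.resize(d,(600,420),interpolation=2))
E
```

```text
A [ 0.4512  0.0713  0.4451 -0.0562] 0.127634530896122 mid [0.4481 0.0076] yaw -1.6193538503569755
B [ 0.5366  0.0757  0.5171 -0.0506] 0.1277729843893759 mid [0.5269 0.0126] yaw -1.72385452212325
C [ 0.6865 -0.0723  0.6939  0.0618] 0.13427406306833417 mid [ 0.6902 -0.0053] yaw 1.5154482843081702
short [ 0.3665 -0.0407  0.387   0.0389] 0.08216113883859448 mid [ 0.3767 -0.0009] yaw 1.3179243613595493
```

View pics/s2.png

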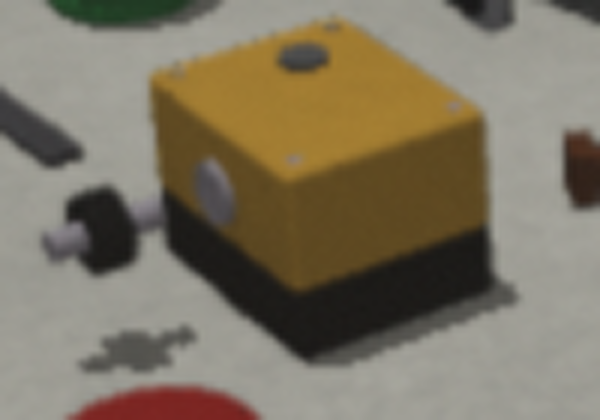

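The knob is clearly out. Now rod A.

```bash
python3 -m jog '[{"delta_pos":[2,-33,-50],"spin":0.14,"claw":0.3},{"delta_pos":[2,-33,-100],"spin":0.168,"claw":0.3},{"delta_pos":[2,-33,-150],"spin":0.168,"claw":0.3},{"delta_pos":[2,-33,-190],"spin":0.168,"claw":0.3},{"delta_pos":[2,-33,-215],"spin":0.168,"claw":0.3},{"delta_pos":[2,-33,-215],"spin":0.168,"claw":0.5},{"delta_pos":[2,-33,-215],"spin":0.168,"claw":0.9},{"delta_pos":[2,-33,-215],"spin":0.168,"claw":0.9}]' 40; python3 -m jog '[{"delta_pos":[0,0,0],"spin":0,"claw":0.9},{"delta_pos":[0,0,0],"spin":0,"claw":0.9},{"delta_pos":[0,0,0],"spin":0,"claw":0.9},{"delta_pos":[0,0,40],"spin":0,"claw":0.9},{"delta_pos":[0,0,90],"spin":0,"claw":0.9},{"delta_pos":[0,0,130],"spin":0,"claw":0.9},{"delta_pos":[0,0,130],"spin":0,"claw":0.9}]'
```

```text
clock: 5.6
position: [0.449, 0.0072, 0.0054]
tool_rot: [3.132, 0.006, 1.531]
force: [-3.1, -1.7, 3.0]
grip_width: 0.0183
clock: 6.3
position: [0.4509, 0.0076, 0.1396]
tool_rot: [3.126, 0.004, 1.531]
force: [0.7, 1.2, -3.4]
grip_width: 0.0181
```

```bash
python3 -m jog '[{"delta_pos":[94,-213,10],"spin":1.67,"claw":0.9},{"delta_pos":[94,-213,10],"spin":1.67,"claw":0.9},{"delta_pos":[94,-213,10],"spin":1.67,"claw":0.9},{"delta_pos":[94,-213,10],"spin":1.67,"claw":0.9},{"delta_pos":[94,-213,10],"spin":1.67,"claw":0.9},{"delta_pos":[94,-213,10],"spin":1.67,"claw":0.9},{"delta_pos":[94,-213,10],"spin":1.67,"claw":0.9},{"delta_pos":[94,-213,10],"spin":1.67,"claw":0.9}]'; python3 -m jog '[{"delta_pos":[0,0,0],"spin":0.15,"claw":0.9},{"delta_pos":[0,0,0],"spin":0.3,"claw":0.9},{"delta_pos":[0,0,0],"spin":0.42,"claw":0.9},{"delta_pos":[0,0,0],"spin":0.42,"claw":0.9}]'; python3 - <<'E'
from h import *
np.set_printoptions(precision=4,suppress=True)
b=bot.observe(); a=eyes.grab_frame('wrist');cv2.imwrite('pics/w3.png',a)
print(b['position'],b['tool_rot'],b['qpos'])
E
```

```text
clock: 7.1
position: [0.5445, -0.2055, 0.1488]
tool_rot: [3.128, 0.002, 2.716]
force: [-0.5, -0.2, -2.8]
grip_width: 0.0182
clock: 7.5
position: [0.5442, -0.2054, 0.1483]
tool_rot: [3.127, 0.002, 3.138]
force: [-0.4, 0.9, -1.8]
grip_width: 0.0182
[ 0.5442 -0.2054  0.1483] [3.127  0.0015 3.1383] [ 0.2921  0.5551 -0.035   1.7888  0.0056  0.8002  1.8259]
```

View pics/w3.png

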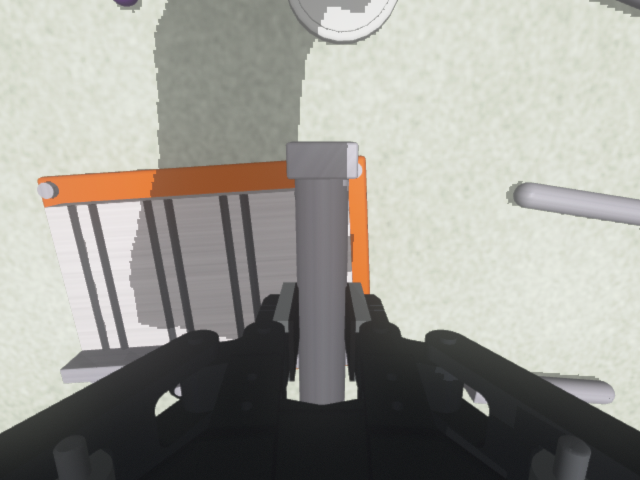

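```bash
cat > fit.py <<'E'
from h import *
from scipy.optimize import least_squares
np.set_printoptions(precision=4,suppress=True)
w=cam('wrist')
L=[(-.078,.125,.01),(-.078,-.125,.01),(-.0575,-.081,.0341),(-.0575,-.027,.0341),(-.0575,.027,.0341),(.0575,-.081,.0341)]
u=[(364,157),(39,180),(83,205.5),(159.5,200),(235,195),(112.5,348)]
r=least_squares(lambda p:(proj(w,fr(*p,L))-u).ravel(),[.575,-.288,.0586],loss='soft_l1'); print(r.x,(proj(w,fr(*r.x,L))-u).ravel())
for k,y in enumerate([-.081,-.027,.027,.081]): print(k+1,'seated mid',fr(*r.x,[(-.0085,y,.0405)]))
# held rod: head end outer-centre px (322,142), head top at axis+.012; z axis ~ tcp+.006
b=bot.observe(); z=b['position'][2]+.0055
P=back(w,[(322,143)],z+.012)[0]; Q=back(w,[(322,400)],z+.01)[0]
print('head end',P,'pt',Q,'rod yaw',np.arctan2(*(Q-P)[[1,0]]),'mid',P+.066*(Q-P)/np.linalg.norm(Q-P),'tcp',b['position'])
E
python3 fit.py
```

```text
[ 0.5726 -0.2875  0.0476] [ 5.8787 -0.3807 -2.2307 -3.8693 -1.3245 -0.4568 -0.8342  0.5358  0.6669
  1.0278  2.6193  2.5966]
1 seated mid [[ 0.568  -0.3688  0.0405]]
2 seated mid [[ 0.5654 -0.3148  0.0405]]
3 seated mid [[ 0.5629 -0.2609  0.0405]]
4 seated mid [[ 0.5603 -0.207   0.0405]]
head end [ 0.4787 -0.2046  0.1658] pt [ 0.5792 -0.2054  0.1638] rod yaw -0.00831704053611391 mid [ 0.5447 -0.2052  0.1645] tcp [ 0.5442 -0.2055  0.1483]
```

```bash
python3 -m jog '[{"delta_pos":[10,-56,0],"spin":0.055,"claw":0.9},{"delta_pos":[10,-56,-30],"spin":0.055,"claw":0.9},{"delta_pos":[10,-56,-60],"spin":0.055,"claw":0.9},{"delta_pos":[10,-56,-90],"spin":0.055,"claw":0.9},{"delta_pos":[10,-56,-95],"spin":0.055,"claw":0.9},{"delta_pos":[10,-56,-95],"spin":0.055,"claw":0.9}]'; python3 - <<'E'
from h import *
np.set_printoptions(precision=4,suppress=True)
b=bot.observe(); w=cam('wrist'); a=eyes.grab_frame('wrist');cv2.imwrite('pics/w4.png',a)
print(b['position'],b['tool_rot'],w[0]['origin'],w[0]['attitude'])
E
```

```text
clock: 8.15
position: [0.5538, -0.2612, 0.0529]
tool_rot: [3.127, -0.0, -3.097]
force: [0.4, -0.4, -2.1]
grip_width: 0.0185
[ 0.5538 -0.2612  0.0529] [ 3.1266 -0.0001 -3.097 ] [ 0.4888 -0.2658  0.1947] [-0.2613 -0.0154  1.6149]
```

View pics/w4.png

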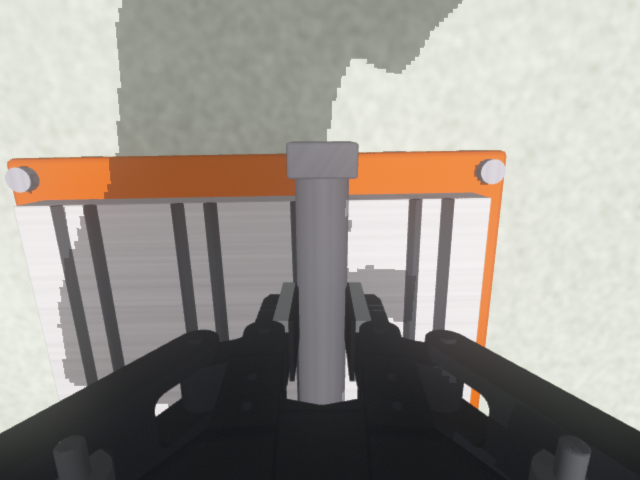

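```bash
cat > fit2.py <<'E'
from h import *
from scipy.optimize import least_squares
np.set_printoptions(precision=4,suppress=True)
w=cam('wrist')
L=[(-.078,.125,.01),(-.078,-.125,.01),(-.0575,-.081,.0341),(-.0575,-.027,.0341),(-.0575,.081,.0341)]
u=[(505,152),(9,160),(75,206),(194.5,204),(431,199.5)]
r=least_squares(lambda p:(proj(w,fr(*p,L))-u).ravel(),[.575,-.288,.0586]); print(r.x,(proj(w,fr(*r.x,L))-u).ravel())
for k,y in enumerate([-.081,-.027,.027,.081]): print(k+1,'seated mid',fr(*r.x,[(-.0085,y,.0405)]))
b=bot.observe(); z=b['position'][2]+.0055
P=back(w,[(322,143)],z+.012)[0]; Q=back(w,[(322,400)],z+.01)[0]
print('rod yaw',np.arctan2(*(Q-P)[[1,0]]),'mid',P+.066*(Q-P)/np.linalg.norm(Q-P),'tcp',b['position'])
F=back(w,[(75,206),(194.5,204),(431,199.5)],.0341);d=F[2]-F[0];print('groove ends',F,'yaw',np.arctan2(-d[0],d[1]),np.hypot(*d[:2]))
P=back(w,[(415,200),(410,340),(447,199),(437,350)],.0341); print('ridge yaws',[np.arctan2(*(P[i+1]-P[i])[[1,0]]) for i in (0,2)])
E
python3 fit2.py
```

```text
[ 0.5741 -0.289   0.0606] [ 6.0019 -1.061  -4.6618 -0.4783 -4.1223  1.5826 -1.2868  1.348   4.4796
  1.4229]
1 seated mid [[ 0.5705 -0.3704  0.0405]]
2 seated mid [[ 0.5672 -0.3165  0.0405]]
3 seated mid [[ 0.5639 -0.2626  0.0405]]
4 seated mid [[ 0.5607 -0.2087  0.0405]]
rod yaw 0.045208257251405023 mid [ 0.555  -0.2611  0.0702] tcp [ 0.5545 -0.2615  0.0541]
groove ends [[ 0.5208 -0.3715  0.0341]
 [ 0.5177 -0.3189  0.0341]
 [ 0.5112 -0.2138  0.0341]] yaw 0.060675291153615536 0.15800625022673392
ridge yaws [np.float64(0.0757062738719537), np.float64(0.06809860994608839)]
```

```bash
python3 -m jog '[{"delta_pos":[0,-1.8,0],"spin":0.016,"claw":0.9},{"delta_pos":[0,-1.8,-8],"spin":0.016,"claw":0.9},{"delta_pos":[0,-1.8,-13],"spin":0.016,"claw":0.9},{"delta_pos":[0,-1.8,-17],"spin":0.016,"claw":0.9},{"delta_pos":[0,-1.8,-17],"spin":0.016,"claw":0.9}]'
```

```text
clock: 8.7
position: [0.5544, -0.2632, 0.0366]
tool_rot: [3.127, 0.001, -3.081]
force: [-0.5, 0.8, -1.2]
grip_width: 0.018
```

```bash
python3 -m jog '[{"delta_pos":[0,0,-1],"spin":0,"claw":0.9},{"delta_pos":[0,0,-2],"spin":0,"claw":0.9},{"delta_pos":[0,0,-2],"spin":0,"claw":0.9}]' 25;python3 -m jog '[{"delta_pos":[3,0.2,0],"spin":0,"claw":0.9},{"delta_pos":[6,0.4,0],"spin":0,"claw":0.9},{"delta_pos":[8,0.5,0],"spin":0,"claw":0.9},{"delta_pos":[8,0.5,0],"spin":0,"claw":0.9}]'
```

```text
clock: 9.0
position: [0.5547, -0.264, 0.0351]
tool_rot: [3.128, 0.002, -3.081]
force: [-0.7, -4.1, 4.5]
grip_width: 0.0179
clock: 9.4
position: [0.563, -0.2636, 0.0352]
tool_rot: [3.128, 0.002, -3.081]
force: [-1.2, -1.1, 1.3]
grip_width: 0.0182
```

```bash
python3 -m jog '[{"delta_pos":[2,0.1,0],"spin":0,"claw":0.9},{"delta_pos":[4,0.2,0],"spin":0,"claw":0.9},{"delta_pos":[4,0.2,0],"spin":0,"claw":0.9}]';python3 -m jog '[{"delta_pos":[2,0.1,0],"spin":0,"claw":0.9},{"delta_pos":[4,0.2,0],"spin":0,"claw":0.9},{"delta_pos":[4,0.2,0],"spin":0,"claw":0.9}]'
```

```text
clock: 9.7
position: [0.5634, -0.2637, 0.035]
tool_rot: [3.127, -0.005, -3.082]
force: [-24.2, 0.3, 21.7]
grip_width: 0.0182
clock: 10.0
position: [0.5652, -0.2636, 0.0347]
tool_rot: [3.126, -0.009, -3.083]
force: [-14.2, -0.2, 9.4]
grip_width: 0.0181
```

```bash
python3 -m jog '[{"delta_pos":[0,0,0],"spin":0,"claw":0.55},{"delta_pos":[0,0,0],"spin":0,"claw":0.55},{"delta_pos":[0,0,0],"spin":0,"claw":0.55},{"delta_pos":[0,0,30],"spin":0,"claw":0.55},{"delta_pos":[0,0,80],"spin":0,"claw":0.5},{"delta_pos":[0,0,130],"spin":0,"claw":0.4},{"delta_pos":[0,0,160],"spin":0,"claw":0.3}]' 40;python3 -m jog '[{"delta_pos":[-40,235,15],"spin":-1.67,"claw":0.3},{"delta_pos":[-40,235,15],"spin":-1.67,"claw":0.3},{"delta_pos":[-40,235,15],"spin":-1.67,"claw":0.3},{"delta_pos":[-40,235,15],"spin":-1.67,"claw":0.3},{"delta_pos":[-40,235,15],"spin":-1.67,"claw":0.3},{"delta_pos":[-40,235,15],"spin":-1.67,"claw":0.3},{"delta_pos":[-40,235,15],"spin":-1.67,"claw":0.3},{"delta_pos":[-40,235,15],"spin":-1.67,"claw":0.3}]';python3 -m jog '[{"delta_pos":[0,0,0],"spin":-0.15,"claw":0.3},{"delta_pos":[0,0,0],"spin":-0.3,"claw":0.3},{"delta_pos":[0,0,0],"spin":-0.45,"claw":0.3},{"delta_pos":[0,0,0],"spin":-0.45,"claw":0.3}]'; python3 - <<'E'
from h import *
np.set_printoptions(precision=4,suppress=True)
b=bot.observe(); a=eyes.grab_frame('wrist');cv2.imwrite('pics/w5.png',a)
s=eyes.grab_frame('scene')[180:370,60:460]
cv2.imwrite('pics/w5b.png',np.vstack([cv2.resize(a,(480,360)),cv2.resize(s,(480,228),interpolation=2)]))
print(b['position'],b['tool_rot'],b['qpos'])
E
```

```text
clock: 10.7
position: [0.5663, -0.2638, 0.1986]
tool_rot: [3.128, -0.005, -3.083]
force: [0.9, -0.4, -0.1]
grip_width: 0.0598
clock: 11.5
position: [0.5265, -0.0282, 0.2138]
tool_rot: [3.127, -0.006, 2.018]
force: [-0.1, -0.3, 0.1]
grip_width: 0.0597
clock: 11.9
position: [0.5266, -0.0277, 0.2139]
tool_rot: [3.127, -0.006, 1.565]
force: [0.2, 0.3, 0.5]
grip_width: 0.0599
[ 0.5266 -0.0277  0.2139] [ 3.1269 -0.0062  1.5654] [-0.2973  0.3969  0.3168  1.8999 -0.1684  0.8548  0.1002]
```

View pics/w5b.png

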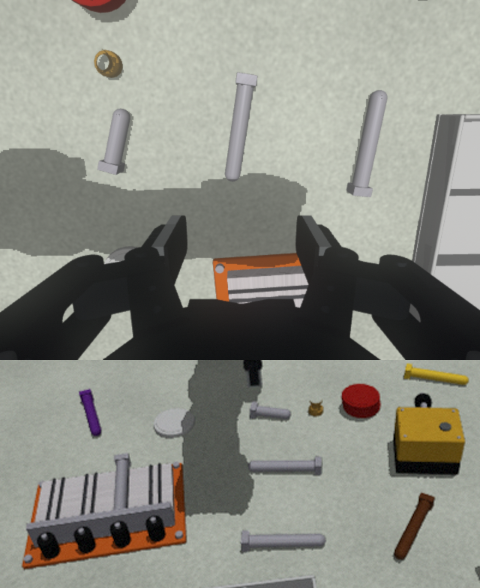

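```bash
cat > rods.py <<'E'
from h import *
import sys,json
np.set_printoptions(precision=4,suppress=True)
w=cam('wrist'); b=bot.observe()
for n,p in json.loads(sys.argv[1]).items():
    P=back(w,np.array(p)*4/3,.012); d=P[1]-P[0]; m=P.mean(0); y=np.arctan2(d[1],d[0])
    t=b['tool_rot'][2]-np.pi/2
    print(n,P[:,:2].ravel(),np.hypot(d[0],d[1]),'mid',m[:2],'yaw',y,'delta mm',(m-b['position'])[:2]*1e3,'spin',(y+np.pi/2-t+np.pi/2)%np.pi-np.pi/2)
E
python3 rods.py '{"B":[[246,76],[232,180]],"C":[[361,194],[379,91]]}'
```

```text
B [ 0.5351  0.0756  0.5177 -0.0511] 0.1279018481233868 mid [0.5264 0.0122] yaw -1.7074816992190058 delta mm [-0.1989 40.0579] spin -0.13858680750103725
C [ 0.6882 -0.0707  0.6955  0.0591] 0.12999575184273124 mid [ 0.6919 -0.0058] yaw 1.51457304752995 delta mm [165.2815  22.021 ] spin -0.05812471434187394
```

```bash
python3 -m jog '[{"delta_pos":[0,40,-50],"spin":-0.139,"claw":0.3},{"delta_pos":[0,40,-100],"spin":-0.139,"claw":0.3},{"delta_pos":[0,40,-150],"spin":-0.139,"claw":0.3},{"delta_pos":[0,40,-190],"spin":-0.139,"claw":0.3},{"delta_pos":[0,40,-210],"spin":-0.139,"claw":0.3},{"delta_pos":[0,40,-210],"spin":-0.139,"claw":0.5},{"delta_pos":[0,40,-210],"spin":-0.139,"claw":0.9},{"delta_pos":[0,40,-210],"spin":-0.139,"claw":0.9}]' 40; python3 -m jog '[{"delta_pos":[0,0,0],"spin":0,"claw":0.9},{"delta_pos":[0,0,0],"spin":0,"claw":0.9},{"delta_pos":[0,0,0],"spin":0,"claw":0.9},{"delta_pos":[0,0,40],"spin":0,"claw":0.9},{"delta_pos":[0,0,90],"spin":0,"claw":0.9},{"delta_pos":[0,0,130],"spin":0,"claw":0.9},{"delta_pos":[0,0,130],"spin":0,"claw":0.9}]'
```

```text
clock: 12.8
position: [0.5276, 0.0121, 0.0055]
tool_rot: [3.125, -0.007, 1.435]
force: [-1.1, -1.1, 2.2]
grip_width: 0.0183
clock: 13.5
position: [0.5299, 0.0123, 0.1404]
tool_rot: [3.118, -0.009, 1.435]
force: [1.0, -0.2, -3.4]
grip_width: 0.0185
```

```bash
python3 -m jog '[{"delta_pos":[20,-223,0],"spin":1.768,"claw":0.9},{"delta_pos":[20,-223,0],"spin":1.768,"claw":0.9},{"delta_pos":[20,-223,0],"spin":1.768,"claw":0.9},{"delta_pos":[20,-223,0],"spin":1.768,"claw":0.9},{"delta_pos":[20,-223,0],"spin":1.768,"claw":0.9},{"delta_pos":[20,-223,0],"spin":1.768,"claw":0.9},{"delta_pos":[20,-223,0],"spin":1.768,"claw":0.9},{"delta_pos":[20,-223,0],"spin":1.768,"claw":0.9}]'; python3 -m jog '[{"delta_pos":[0,0,0],"spin":0.15,"claw":0.9},{"delta_pos":[0,0,0],"spin":0.3,"claw":0.9},{"delta_pos":[0,0,0],"spin":0.45,"claw":0.9},{"delta_pos":[0,0,0],"spin":0.56,"claw":0.9},{"delta_pos":[0,0,0],"spin":0.56,"claw":0.9}]'
```

```text
clock: 14.3
position: [0.5494, -0.2108, 0.1397]
tool_rot: [3.12, -0.011, 2.634]
force: [0.4, 0.1, -2.4]
grip_width: 0.0179
clock: 14.8
position: [0.5491, -0.2107, 0.139]
tool_rot: [3.119, -0.012, -3.087]
force: [-0.1, -0.3, -3.1]
grip_width: 0.0184
```

```bash
python3 -m jog '[{"delta_pos":[0,0.5,-40],"spin":0.006,"claw":0.9},{"delta_pos":[0,0.5,-80],"spin":0.006,"claw":0.9},{"delta_pos":[0,0.5,-88],"spin":0.006,"claw":0.9},{"delta_pos":[0,0.5,-88],"spin":0.006,"claw":0.9}]'; python3 - <<'E'
from h import *
a=eyes.grab_frame('wrist');cv2.imwrite('pics/w6.png',a[:,100:])
E
```

```text
clock: 15.2
position: [0.5484, -0.2098, 0.0503]
tool_rot: [3.118, -0.014, -3.083]
force: [0.2, -0.6, -1.6]
grip_width: 0.0184
```

View pics/w6.png

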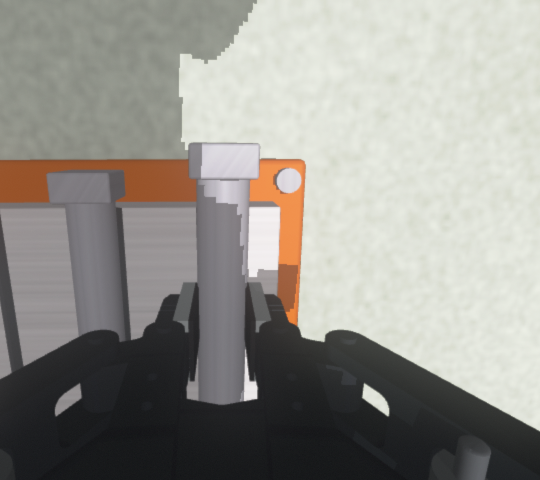

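Rod B is square over groove 4, and rod A sits in groove 3. Lowering and pushing B.

```bash
python3 -m jog '[{"delta_pos":[0,0,-6],"spin":0,"claw":0.9},{"delta_pos":[0,0,-11],"spin":0,"claw":0.9},{"delta_pos":[0,0,-14],"spin":0,"claw":0.9},{"delta_pos":[0,0,-15.5],"spin":0,"claw":0.9},{"delta_pos":[0,0,-15.5],"spin":0,"claw":0.9}]' 25;python3 -m jog '[{"delta_pos":[3,0.2,0],"spin":0,"claw":0.9},{"delta_pos":[6,0.4,0],"spin":0,"claw":0.9},{"delta_pos":[9,0.5,0],"spin":0,"claw":0.9},{"delta_pos":[9,0.5,0],"spin":0,"claw":0.9}]'
```

```text
clock: 15.75
position: [0.5494, -0.2101, 0.0362]
tool_rot: [3.119, -0.012, -3.083]
force: [-0.5, 0.7, -1.7]
grip_width: 0.0179
clock: 16.15
position: [0.5589, -0.2095, 0.0362]
tool_rot: [3.119, -0.011, -3.083]
force: [0.5, 1.6, -2.1]
grip_width: 0.0185
```

```bash
python3 -m jog '[{"delta_pos":[2,0.1,0],"spin":0,"claw":0.9},{"delta_pos":[4,0.2,0],"spin":0,"claw":0.9},{"delta_pos":[4,0.2,0],"spin":0,"claw":0.9}]'; python3 -m jog '[{"delta_pos":[2,0.1,0],"spin":0,"claw":0.9},{"delta_pos":[4,0.2,0],"spin":0,"claw":0.9},{"delta_pos":[4,0.2,0],"spin":0,"claw":0.9}]'
```

```text
clock: 16.45
position: [0.5597, -0.2095, 0.0354]
tool_rot: [3.118, -0.018, -3.083]
force: [-15.9, -0.1, 1.3]
grip_width: 0.0182
clock: 16.75
position: [0.5619, -0.2096, 0.035]
tool_rot: [3.118, -0.022, -3.084]
force: [-10.2, -0.7, 2.4]
grip_width: 0.0184
```

```bash
python3 -m jog '[{"delta_pos":[0,0,0],"spin":0,"claw":0.55},{"delta_pos":[0,0,0],"spin":0,"claw":0.55},{"delta_pos":[0,0,0],"spin":0,"claw":0.55},{"delta_pos":[0,0,30],"spin":0,"claw":0.55},{"delta_pos":[0,0,80],"spin":0,"claw":0.5},{"delta_pos":[0,0,130],"spin":0,"claw":0.4},{"delta_pos":[0,0,170],"spin":0,"claw":0.3}]' 40;python3 -m jog '[{"delta_pos":[125,165,5],"spin":-1.684,"claw":0.3},{"delta_pos":[125,165,5],"spin":-1.684,"claw":0.3},{"delta_pos":[125,165,5],"spin":-1.684,"claw":0.3},{"delta_pos":[125,165,5],"spin":-1.684,"claw":0.3},{"delta_pos":[125,165,5],"spin":-1.684,"claw":0.3},{"delta_pos":[125,165,5],"spin":-1.684,"claw":0.3},{"delta_pos":[125,165,5],"spin":-1.684,"claw":0.3},{"delta_pos":[125,165,5],"spin":-1.684,"claw":0.3}]';python3 -m jog '[{"delta_pos":[0,0,0],"spin":-0.15,"claw":0.3},{"delta_pos":[0,0,0],"spin":-0.3,"claw":0.3},{"delta_pos":[0,0,0],"spin":-0.45,"claw":0.3},{"delta_pos":[0,0,0],"spin":-0.48,"claw":0.3}]'; python3 - <<'E'
from h import *
np.set_printoptions(precision=4,suppress=True)
b=bot.observe(); a=eyes.grab_frame('wrist');cv2.imwrite('pics/w7.png',a)
s=eyes.grab_frame('side')[230:400,350:600]
cv2.imwrite('pics/w7b.png',np.vstack([cv2.resize(a,(480,360)),cv2.resize(s,(340,231),interpolation=2)[:, :].repeat(1,0) if 0 else np.pad(cv2.resize(s,(340,231),interpolation=2),((0,0),(0,140),(0,0)))]))
print(b['position'],b['tool_rot'],b['qpos'])
E
```

```text
clock: 17.45
position: [0.5624, -0.2096, 0.2081]
tool_rot: [3.119, -0.02, -3.084]
force: [-0.3, -0.3, 0.4]
grip_width: 0.0593
clock: 18.25
position: [0.6875, -0.0443, 0.2131]
tool_rot: [3.119, -0.02, 1.994]
force: [0.5, 0.0, -0.2]
grip_width: 0.0599
clock: 18.65
position: [0.6877, -0.0439, 0.2132]
tool_rot: [3.118, -0.02, 1.508]
force: [-0.1, -0.2, 0.2]
grip_width: 0.0601
[ 0.6877 -0.0439  0.2132] [ 3.1183 -0.0202  1.5083] [-0.1513  0.6433  0.2258  1.4628 -0.1799  1.0308  0.0575]
```

View pics/w7b.png

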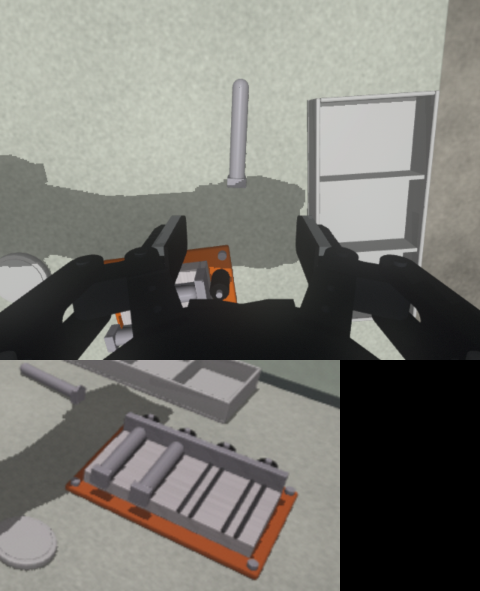

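```bash
python3 rods.py '{"C":[[236,187],[240,79]]}'
```

```text
C [ 0.6838 -0.0734  0.6968  0.0586] 0.1326553684022721 mid [ 0.6903 -0.0074] yaw 1.4724181018860156 delta mm [ 2.7208 36.5744] spin -0.04123916874606515
```

```bash
python3 -m jog '[{"delta_pos":[3,37,-50],"spin":-0.02,"claw":0.3},{"delta_pos":[3,37,-100],"spin":-0.02,"claw":0.3},{"delta_pos":[3,37,-150],"spin":-0.02,"claw":0.3},{"delta_pos":[3,37,-190],"spin":-0.02,"claw":0.3},{"delta_pos":[3,37,-209],"spin":-0.02,"claw":0.3},{"delta_pos":[3,37,-209],"spin":-0.02,"claw":0.5},{"delta_pos":[3,37,-209],"spin":-0.02,"claw":0.9},{"delta_pos":[3,37,-209],"spin":-0.02,"claw":0.9}]' 40; python3 -m jog '[{"delta_pos":[0,0,0],"spin":0,"claw":0.9},{"delta_pos":[0,0,0],"spin":0,"claw":0.9},{"delta_pos":[0,0,0],"spin":0,"claw":0.9},{"delta_pos":[0,0,40],"spin":0,"claw":0.9},{"delta_pos":[0,0,90],"spin":0,"claw":0.9},{"delta_pos":[0,0,130],"spin":0,"claw":0.9},{"delta_pos":[0,0,130],"spin":0,"claw":0.9}]'
```

```text
clock: 19.55
position: [0.6923, -0.0071, 0.0071]
tool_rot: [3.115, -0.021, 1.494]
force: [-3.7, -0.6, 6.9]
grip_width: 0.0186
clock: 20.25
position: [0.695, -0.0073, 0.1432]
tool_rot: [3.106, -0.021, 1.494]
force: [0.4, -0.6, -2.0]
grip_width: 0.0183
```

```bash
python3 -m jog '[{"delta_pos":[-135,-365,0],"spin":-1.434,"claw":0.9},{"delta_pos":[-135,-365,0],"spin":-1.434,"claw":0.9},{"delta_pos":[-135,-365,0],"spin":-1.434,"claw":0.9},{"delta_pos":[-135,-365,0],"spin":-1.434,"claw":0.9},{"delta_pos":[-135,-365,0],"spin":-1.434,"claw":0.9},{"delta_pos":[-135,-365,0],"spin":-1.434,"claw":0.9},{"delta_pos":[-135,-365,0],"spin":-1.434,"claw":0.9},{"delta_pos":[-135,-365,0],"spin":-1.434,"claw":0.9}]'; python3 -m jog '[{"delta_pos":[0,0,0],"spin":-0.15,"claw":0.9},{"delta_pos":[0,0,0],"spin":-0.23,"claw":0.9},{"delta_pos":[0,0,0],"spin":-0.23,"claw":0.9}]'
```

```text
clock: 21.05
position: [0.5581, -0.3752, 0.143]
tool_rot: [3.107, -0.02, 0.286]
force: [1.1, -0.5, -2.4]
grip_width: 0.0185
clock: 21.35
position: [0.5579, -0.375, 0.1422]
tool_rot: [3.107, -0.019, 0.055]
force: [-0.5, -0.3, -2.8]
grip_width: 0.0184
```

```bash
python3 -m jog '[{"delta_pos":[2,3,-40],"spin":0.005,"claw":0.9},{"delta_pos":[2,3,-80],"spin":0.005,"claw":0.9},{"delta_pos":[2,3,-90],"spin":0.005,"claw":0.9},{"delta_pos":[2,3,-90],"spin":0.005,"claw":0.9}]'; python3 - <<'E'
from h import *
a=eyes.grab_frame('wrist');cv2.imwrite('pics/w8.png',a)
E
```

```text
clock: 21.75
position: [0.5592, -0.3717, 0.0512]
tool_rot: [3.108, -0.017, 0.061]
force: [-1.0, 0.6, -1.5]
grip_width: 0.0181
```

View pics/w8.png

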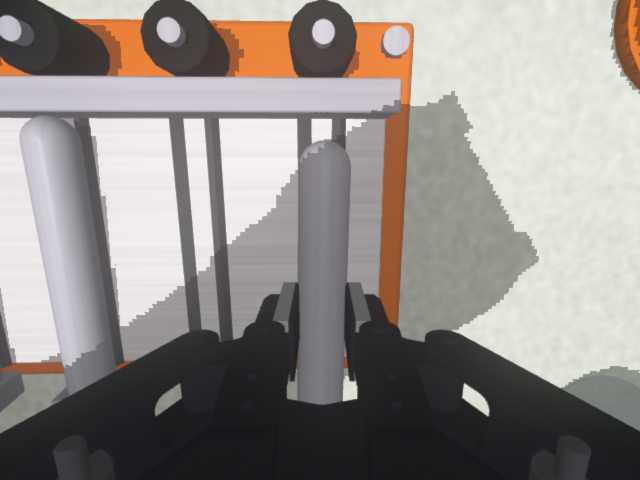

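Rod A's nose is against the stop (50,118). Rod C is over groove 1 with its nose at (325,140), about 10 mm short, so I'm lowering it and pushing.

```bash
python3 -m jog '[{"delta_pos":[0,0,-6],"spin":0,"claw":0.9},{"delta_pos":[0,0,-11],"spin":0,"claw":0.9},{"delta_pos":[0,0,-14],"spin":0,"claw":0.9},{"delta_pos":[0,0,-15.5],"spin":0,"claw":0.9},{"delta_pos":[0,0,-15.5],"spin":0,"claw":0.9}]' 25;python3 -m jog '[{"delta_pos":[3,0.2,0],"spin":0,"claw":0.9},{"delta_pos":[6,0.4,0],"spin":0,"claw":0.9},{"delta_pos":[9,0.5,0],"spin":0,"claw":0.9},{"delta_pos":[9,0.5,0],"spin":0,"claw":0.9}]'; python3 -m jog '[{"delta_pos":[2,0.1,0],"spin":0,"claw":0.9},{"delta_pos":[4,0.2,0],"spin":0,"claw":0.9},{"delta_pos":[4,0.2,0],"spin":0,"claw":0.9}]'
```

```text
clock: 22.3
position: [0.5601, -0.3723, 0.0376]
tool_rot: [3.107, -0.019, 0.061]
force: [0.0, 1.7, -0.3]
grip_width: 0.0181
clock: 22.7
position: [0.569, -0.3718, 0.0374]
tool_rot: [3.107, -0.018, 0.061]
force: [-2.8, 2.2, 0.1]
grip_width: 0.0182
clock: 23.0
position: [0.5699, -0.3721, 0.0369]
tool_rot: [3.109, -0.013, 0.059]
force: [-19.1, 1.7, 6.3]
grip_width: 0.0181
```

```bash
python3 -m jog '[{"delta_pos":[2,0.1,0],"spin":0,"claw":0.9},{"delta_pos":[4,0.2,0],"spin":0,"claw":0.9},{"delta_pos":[4,0.2,0],"spin":0,"claw":0.9},{"delta_pos":[2,0.2,0],"spin":0,"claw":0.55},{"delta_pos":[2,0.2,0],"spin":0,"claw":0.55},{"delta_pos":[2,0.2,0],"spin":0,"claw":0.55},{"delta_pos":[2,0,40],"spin":0,"claw":0.55},{"delta_pos":[2,0,90],"spin":0,"claw":0.3}]' 25; python3 -m jog '[{"delta_pos":[-30,70,20],"spin":0,"claw":0.3},{"delta_pos":[-30,70,20],"spin":0,"claw":0.3},{"delta_pos":[-30,70,20],"spin":0,"claw":0.3},{"delta_pos":[-30,70,20],"spin":0,"claw":0.3}]'; python3 - <<'E'
from h import *
a=eyes.grab_frame('wrist');cv2.imwrite('pics/w9.png',a)
E
```

```text
clock: 23.8
position: [0.5712, -0.3715, 0.1263]
tool_rot: [3.11, -0.01, 0.06]
force: [2.0, 0.4, 1.6]
grip_width: 0.0517
clock: 24.2
position: [0.542, -0.301, 0.1469]
tool_rot: [3.11, -0.011, 0.061]
force: [-0.3, -1.0, -0.7]
grip_width: 0.0598
```

View pics/w9.png

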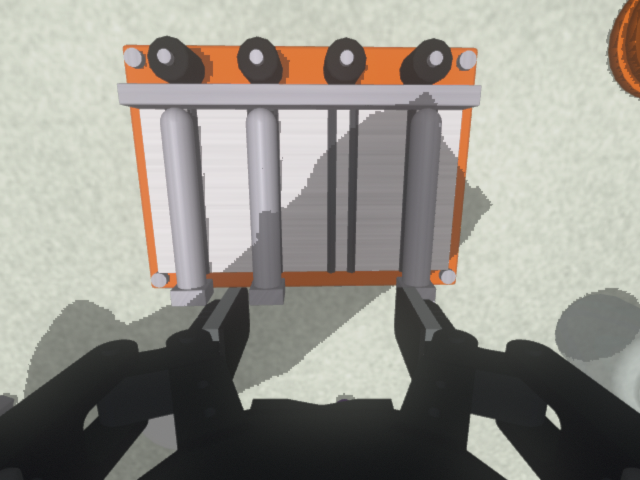

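All three noses are at the stop ((180,110), (261,110), (425,108)) and the heads line up, with groove 2 empty. Now the knob.

```bash
python3 -m jog '[{"delta_pos":[-50,300,75],"spin":1.2,"claw":0.3},{"delta_pos":[-50,300,75],"spin":1.2,"claw":0.3},{"delta_pos":[-50,300,75],"spin":1.2,"claw":0.3},{"delta_pos":[-50,300,75],"spin":1.2,"claw":0.3},{"delta_pos":[-50,300,75],"spin":1.2,"claw":0.3},{"delta_pos":[-50,300,75],"spin":1.2,"claw":0.3},{"delta_pos":[-50,300,75],"spin":1.2,"claw":0.3},{"delta_pos":[-50,300,75],"spin":1.2,"claw":0.3}]'; python3 -m jog '[{"delta_pos":[-57,287,0],"spin":1.2,"claw":0.3},{"delta_pos":[-57,287,0],"spin":1.2,"claw":0.3},{"delta_pos":[-57,287,0],"spin":1.2,"claw":0.3},{"delta_pos":[-57,287,0],"spin":1.2,"claw":0.3},{"delta_pos":[-57,287,0],"spin":1.2,"claw":0.3},{"delta_pos":[-57,287,0],"spin":1.2,"claw":0.3},{"delta_pos":[-57,287,0],"spin":1.2,"claw":0.3},{"delta_pos":[-57,287,0],"spin":1.2,"claw":0.3}]'; python3 -m jog '[{"delta_pos":[0,0,0],"spin":0.15,"claw":0.3},{"delta_pos":[0,0,0],"spin":0.3,"claw":0.3},{"delta_pos":[0,0,0],"spin":0.45,"claw":0.3},{"delta_pos":[0,0,0],"spin":0.5,"claw":0.3},{"delta_pos":[0,0,0],"spin":0.5,"claw":0.3}]'
```

```text
clock: 25.05
position: [0.4925, 0.0003, 0.222]
tool_rot: [3.108, -0.011, 1.269]
force: [-0.1, -1.2, 0.1]
grip_width: 0.0601
clock: 25.85
position: [0.4359, 0.2882, 0.2215]
tool_rot: [3.109, -0.011, 2.467]
force: [-0.2, -0.9, 0.6]
grip_width: 0.0597
clock: 26.35
position: [0.437, 0.2876, 0.2211]
tool_rot: [3.109, -0.012, 2.965]
force: [0.1, -0.7, 0.2]
grip_width: 0.0594
```

```bash
python3 -m jog '[{"delta_pos":[-2,-1.5,-50],"spin":0,"claw":0.3},{"delta_pos":[-2,-1.5,-100],"spin":0,"claw":0.3},{"delta_pos":[-2,-1.5,-145],"spin":0,"claw":0.3},{"delta_pos":[-2,-1.5,-180],"spin":0,"claw":0.3},{"delta_pos":[-2,-1.5,-185],"spin":0,"claw":0.3},{"delta_pos":[-2,-1.5,-185],"spin":0,"claw":0.65},{"delta_pos":[-2,-1.5,-185],"spin":0,"claw":0.8},{"delta_pos":[-2,-1.5,-185],"spin":0,"claw":0.9}]' 40; python3 -m jog '[{"delta_pos":[0,0,0],"spin":0,"claw":0.9},{"delta_pos":[0,0,0],"spin":0,"claw":0.9},{"delta_pos":[6,-1,0],"spin":0,"claw":0.9},{"delta_pos":[12,-2.2,0],"spin":0,"claw":0.9},{"delta_pos":[18,-3.4,0],"spin":0,"claw":0.9},{"delta_pos":[21,-4,0],"spin":0,"claw":0.9},{"delta_pos":[22,-4.1,0],"spin":0,"claw":0.9}]'; python3 -m jog '[{"delta_pos":[0,0,0],"spin":0,"claw":0.3},{"delta_pos":[0,0,0],"spin":0,"claw":0.3},{"delta_pos":[0,0,0],"spin":0,"claw":0.3},{"delta_pos":[0,0,0],"spin":0,"claw":0.3},{"delta_pos":[0,0,50],"spin":0,"claw":0.3},{"delta_pos":[0,0,100],"spin":0,"claw":0.3},{"delta_pos":[-10,0,150],"spin":0,"claw":0.3},{"delta_pos":[-20,0,180],"spin":0,"claw":0.3}]'; python3 - <<'E'
from h import *
a=eyes.grab_frame('wrist'); s=eyes.grab_frame('scene')[180:360,70:460]
cv2.imwrite('pics/w10.png',np.vstack([a[130:330,110:500],s[:,:390]]))
w=cam('wrist');np.set_printoptions(precision=4,suppress=True);print(bot.observe()['position'],proj(w,[(.4555,.2838,.052)]))
E
```

```text
clock: 27.15
position: [0.4359, 0.286, 0.0379]
tool_rot: [3.108, -0.01, 2.964]
force: [-0.2, -4.0, 1.2]
grip_width: 0.0304
clock: 27.85
position: [0.4558, 0.2821, 0.0379]
tool_rot: [3.109, -0.014, 2.965]
force: [-24.0, 2.5, 2.9]
grip_width: 0.0305
clock: 28.65
position: [0.4364, 0.2825, 0.2215]
tool_rot: [3.107, -0.011, 2.965]
force: [-0.1, 0.5, -0.3]
grip_width: 0.0597
[0.4366 0.2833 0.2224] [[318.1167 243.636 ]]
```

View pics/w10.png

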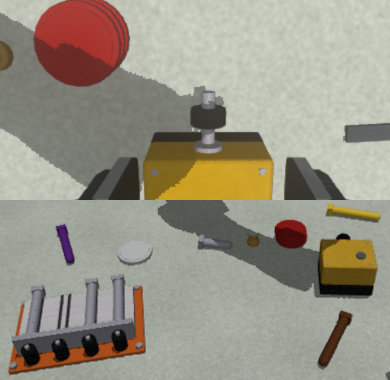

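```bash
python3 -c "from workcell import bot; print(bot.job_done())"
```

```text
the job is handed in; nothing more can be done
None
```

The job is handed in at about 29 s on the robot's clock, with no verdict reported. I pulled the knob out to its on position, homed the three long steel rods in grooves 1, 3 and 4, and pushed the knob back in.

- **Rods:** Only three long steel rods were on the table, so groove 2 stays empty. Each push met the stop at 16 to 24 N. A close wrist picture before I pushed the knob back in showed all three noses at the stop and the heads in line. The scene view afterwards, a small crop, still shows a rod in each of those three grooves.
- **Knob:** It moved 20 mm each way and reached its end at over 20 N. The last wrist picture shows it back where it was at the start.
- **Bystanders:** The short plunger and the rest look unmoved in the last pictures, though the hook spanner is only partly in view and I did not measure them.
- **Disagreements:** The fixture fits from the wrist camera were about 2.5% off in scale, which put single corners out by up to 6 pixels. I relied on contact forces for the final seating instead. The tool also tilted by about 0.03 rad over the run, with no visible effect.

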